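Push the carrier train home on the optical rail and shut the gate

TASK

Push the row of four optics carriers on the rail, all together as one train, along the channel until the leading one meets the blue end stop and all four sit close together against it; only then swing the red gate fully shut across the channel behind them. Only push: do not lift or tip the carriers, do not let the row come apart on the way, leave the gate open until the row is home, and leave the other things on the table where they are.

Things in the scene. Friction and masses are not known exactly. Their poses are not given: they have to be found in the camera images.
- rail: Fixed aluminium rail: a straight channel 400 mm long, 58 wide. Origin: centre of its underside, on the table; x runs along it towards the end stop, y across it towards the gate side, z up. Floor 8 mm above the table; side lips 8 mm wide with inner faces at y = +-21 mm, tops 16 mm above the table. Blue end stop from x = 180 to 200 mm, 50 mm high; the -x end is open.
- stop_face (a point): Point on the face of the blue end stop that the leading carrier must meet: x = 180 mm in the rail's frame, middle of the channel, 23 mm above the table.
- carrier_red_mid (a point): Carrier with a red disc. Grey block (dark end edges) 40 x 40 mm, 30 high, on the channel floor (top 38 mm above the table); round black mount on top, 32 mm wide, up to 74 mm. 0.1 to 0.21 kg. Point: the block's centre, 23 mm above the table. The four stand in contact (gaps under 1 mm) in any order, the row 50 to 120 mm short of the stop, with over 60 mm of empty channel behind it.
- carrier_green_mid (a point): Carrier with a green disc. Grey block (dark end edges) 40 x 40 mm, 30 high, on the channel floor (top 38 mm above the table); round black mount on top, 32 mm wide, up to 74 mm. 0.1 to 0.21 kg. Point: the block's centre, 23 mm above the table. The four stand in contact (gaps under 1 mm) in any order, the row 50 to 120 mm short of the stop, with over 60 mm of empty channel behind it.
- carrier_yellow_mid (a point): Carrier with a yellow disc. Grey block (dark end edges) 40 x 40 mm, 30 high, on the channel floor (top 38 mm above the table); round black mount on top, 32 mm wide, up to 74 mm. 0.1 to 0.21 kg. Point: the block's centre, 23 mm above the table. The four stand in contact (gaps under 1 mm) in any order, the row 50 to 120 mm short of the stop, with over 60 mm of empty channel behind it.
- carrier_white_mid (a point): Carrier with a white disc. Grey block (dark end edges) 40 x 40 mm, 30 high, on the channel floor (top 38 mm above the table); round black mount on top, 32 mm wide, up to 74 mm. 0.1 to 0.21 kg. Point: the block's centre, 23 mm above the table. The four stand in contact (gaps under 1 mm) in any order, the row 50 to 120 mm short of the stop, with over 60 mm of empty channel behind it.
- gate_pivot (a point): Pivot of the red retaining gate, half-way up its arm (27 mm above the table), beside the channel at x = 13, y = 45 mm in the rail's frame. The arm: a straight bar 66 mm long from the pivot, 8 mm thick, from 18 to 36 mm above the table, so that it passes over the lips. A steel hub 16 mm across, 40 mm high, stands on the pivot.
- gate_end (a point): Middle of the free end of the gate's arm, 66 mm from the pivot, 27 mm above the table.
- gate (a joint): Gate angle about its vertical pivot, rad, growing anticlockwise from above. 0: the arm points along the rail's -x, beside the channel; negative (as found, -0.6 to 0): away from it; 1.57, end of travel: shut, square across the channel, its face 3 mm behind the tail of a row that is home. About 1 N at the arm's end moves it; it stays where it is left.
- spare_carrier_mid (a point): Bystander: a spare carrier of the same size with a black block and a blue disc, standing on the table beside the rail on the side away from the gate. Point: its block's centre, 15 mm up.
- bar_a: Bystander: aluminium spacer bar 100 x 16 x 16 mm (x long) lying beside the rail on the side away from the gate. Origin: centre of its underside.
- bar_b: Bystander: aluminium spacer bar 100 x 16 x 16 mm (x long) lying beside the rail on the side away from the gate. Origin: centre of its underside.
- driver: Bystander: screwdriver lying on the table, along its own x.
- cleaner: Bystander: amber bottle, 44 mm across, 100 mm high, upright. Origin: centre of its underside.
- screw_tray: Bystander: open blue tray 90 x 120 x 30 mm. Origin: centre of its underside.
- post_mount: Bystander: red square optic holder on a steel post with a round 44 mm foot, 130 mm high. Origin: centre of its underside.
Not all that is in view belongs to the job. What is shaped like the part that bears carrier_red_mid but purple or turquoise is not meant. What is shaped like the part that bears carrier_yellow_mid but purple is not meant.

How it is judged:
By the outcome, as a careful person would: the job done as asked, in the order asked, and still so for the second after the job is handed in, with the robot touching nothing.
It also fails if it takes over 48 s, if anything falls off the work surface, if the arm or the gripper's body presses on something with over 40 N, if the wrist force passes 120 N, or if a joint passes its speed limit or range.

ROBOT

A 6-joint arm with a two-finger parallel gripper is mounted at the origin on the work surface. World frame = base frame: x ahead of the robot, y to its left, z up, the work surface at z = 0. Lengths are in mm, angles in rad, forces in N, time in s.
With the tool pointing down it reaches from about 325 to 750 mm from the base axis. Payload 7.6 kg.
Tool frame: the origin (TCP) lies midway between the tips of the shut fingers; the grasp point (between the pads) lies 19 mm behind it (arm.grip_point_offset is the distance from the TCP to the grasp point, in mm); z points along the fingers, y is the direction in which the jaws open and shut (so a half turn about z gives the same grasp; the last joint's range is limited). The gripper opens to 85 mm and grips with 20 to 120 N. Pads are 22 mm wide; open, the fingers measure 114 mm over their backs; the gripper's body (76 mm by 85 mm) begins 54 mm behind the grasp point. The pads swing forward as they close: fully open they stand 13 mm farther back than shut.
Start: joints at [1.063, 0.052, 1.401, -0, 1.689, -0.07], TCP at [222.56, 475.513, 231.323] pointing down, gripper open.
Joint ranges: [-2.9, 2.9], [-0.91, 2.17], [0.12, 2.37], [-1.06, 4.2], [0.26, 2.73], [-2.93, 2.93]. Speed limits (rad/s): [2.57, 2.57, 3.01, 3.14, 3.14, 3.14].

INTERFACE

Orientations are given as a rotation vector (axis times angle).
In Python, from cell import arm, eyes gives the robot as it stands.
- The arm moves only by the shell command python3 -m pendant 'ROWS' [OPENING] [FORCE]. ROWS is JSON, a list of rows, each a list of 4 numbers: the shift along the world's x, y, z in m, then the turn about the world's z in degrees. A call has 1 to 10 rows; each row shifts and turns the commanded pose from where the row before left it; what a row does not reach is not made up. A row lasts 1/8 s, in which the tool goes at most 62.5 mm and 10.7 degrees, less where a joint would pass 70% of its speed; a pose out of reach is approached as far as the arm can. A call with a gripper value outside its range is refused whole. OPENING is the closure, from 0 (fully open) to 1 (shut), set as the call begins (- or left out, the last holds). The fingers move at their own pace and stop on an object; FORCE is the grip in N (left out, the last holds). Time passes only in rows, so rows that do not move let the fingers close. It gives the time, the measured TCP pose, the force and the opening at its end, in the units of the state.
- arm.state(): the state, without advancing time (a new reading comes with each control period).
- eyes.read_camera(name): name is "scene" or "top" or "wrist"; returns the picture (384x512x3 uint8, blue, green, red); there is no depth.
- eyes.calibration(name): a dict with "fov_y" (degrees; the focal length in pixels is half the picture's height over the tangent of half this angle, whatever the lens; pixels are square), "cx", "cy" (the principal point, pixels), "view" (4x4, takes a point from world to camera coordinates); the wrist camera has in their place "hand_eye" (4x4, takes a point from camera to tool coordinates, whose origin is the TCP and whose axes are the flange's). Camera axes: x right, y down, z forward; pixel columns grow to the right and rows downward; lengths in mm; the calibration is good to about 2 mm. The wrist camera is an equidistant fisheye: a pixel r from the principal point sees the ray r / f radians off the axis. A picture is of the moment at which its call begins: read the wrist's pose just before it. calibration takes no time and is no camera call.
- arm.finish_job(): hands the job in, once; it reports no verdict.
The state is a dict: "time": time; "joints": joint angles; "dq": joint speeds; "joint_torque": joint torques, N m; "tcp_pos": TCP position; "eef_rot": TCP orientation; "contact_force": force on the tool from outside, world axes, zero at the start; "ft_torque": the same for the moment, N m; "finger_gap": finger opening in mm.
Only numpy, scipy, OpenCV 4.12 (cv2) and the standard library are available. Lean on these libraries where they do the work, as an engineer would, in place of code of your own. Each camera call takes 0.05 s, during which the arm holds its last target.

## Working session

There is one attempt and no reset: what is moved stays moved. The work goes in short steps, Python scripts to look and compute and a shell command to move; the robot and the scene stay as the last step left them, time stands still between calls to the robot, and variables do not carry over. Pictures are saved under pics/ and viewed, and the job is handed in when it is done.

```bash
ls; mkdir -p pics
python3 - <<'E'
from cell import arm, eyes
import cv2
for n in ["scene","top","wrist"]:
    cv2.imwrite(f"pics/{n}0.png",eyes.read_camera(n))
    c=eyes.calibration(n); print(n,{k:(v if not hasattr(v,'shape') else v.round(3).tolist()) for k,v in c.items()})
print(arm.state())
E
```

```text
pics
scene {'fov_y': 43.66796419008871, 'cx': 257.07758557983817, 'cy': 188.27662474805896, 'view': [[-0.356, 0.935, -0.008, 193.527], [0.661, 0.245, -0.709, -320.127], [-0.661, -0.258, -0.705, 1654.572], [0.0, 0.0, 0.0, 1.0]]}
top {'fov_y': 52.33131188743842, 'cx': 258.91952516788814, 'cy': 190.6120384229632, 'view': [[-0.017, -1.0, 0.022, 16.613], [-0.989, 0.014, -0.15, 532.496], [0.15, -0.024, -0.988, 1301.771], [0.0, 0.0, 0.0, 1.0]]}
wrist {'fov_y': 65.70646984690485, 'cx': 256.83595559137865, 'cy': 191.88769651270113, 'hand_eye': [[-0.001, -0.951, -0.31, 79.802], [1.0, -0.001, -0.0, -0.86], [-0.0, -0.31, 0.951, -143.106], [0.0, 0.0, 0.0, 1.0]]}
{'time': 0.15, 'joints': array([ 1.06266187e+00,  5.27280979e-02,  1.40149290e+00, -3.73918933e-05,
        1.68863413e+00, -7.03246598e-02]), 'dq': array([ 0.00100197, -0.0026326 , -0.00453762,  0.00064441,  0.00015868,
        0.0014444 ]), 'joint_torque': array([ 6.27160462e-04, -3.81948280e+01, -3.60425842e+01, -2.67338356e-05,
        4.60400959e-03,  2.23218547e-05]), 'tcp_pos': array([222.46206367, 475.27536163, 230.64634907]), 'eef_rot': array([-6.82166839e-01, -3.06630241e+00,  1.91716184e-03]), 'contact_force': array([-0.38108382,  0.1337594 ,  0.75279553]), 'ft_torque': array([0.03283661, 0.00439081, 0.02941771]), 'finger_gap': 85.20100884839816}
```

View pics/scene0.png

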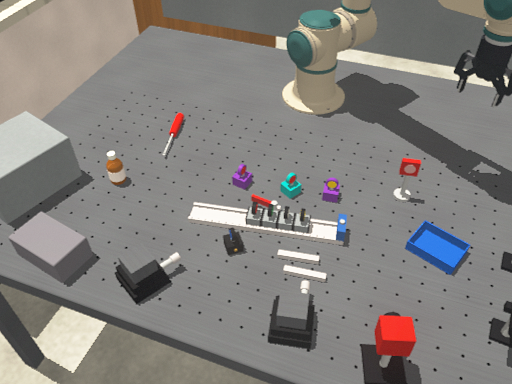

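View pics/top0.png

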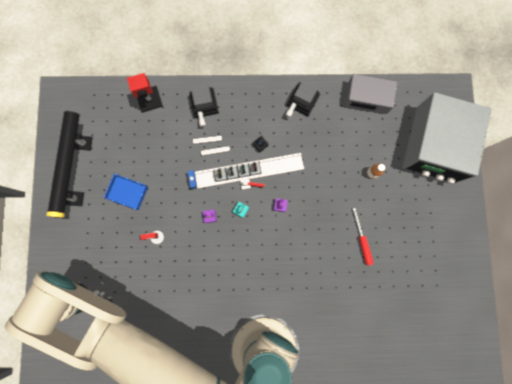

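Run:
```python
import cv2
a=cv2.imread("pics/top0.png"); cv2.imwrite("pics/top0c.png",cv2.resize(a[140:340,180:400],None,fx=3.4,fy=3,interpolation=cv2.INTER_CUBIC) if 0 else cv2.resize(a[140:330,180:400],None,fx=3,fy=3,interpolation=cv2.INTER_CUBIC))
```

```text
(no output)
```

View pics/top0c.png

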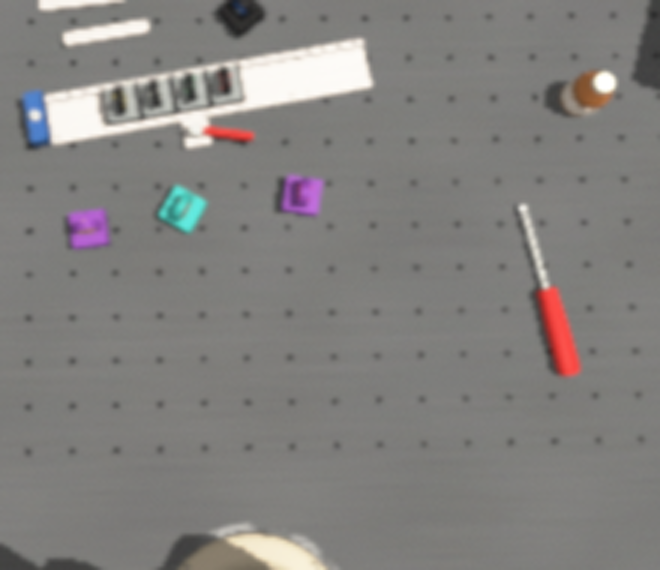

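```bash
cat > h.py <<'E'
import numpy as np,cv2
from scipy.spatial.transform import Rotation as R
from cell import arm, eyes
def ray(n,uv):
    c=eyes.calibration(n); f=192/np.tan(np.radians(c['fov_y']/2))
    V=np.array(c['view']); d=np.array([(uv[0]-c['cx'])/f,(uv[1]-c['cy'])/f,1])
    o=-V[:3,:3].T@V[:3,3]; return o,V[:3,:3].T@d
def onz(n,uv,z):
    o,d=ray(n,uv); return o+d*(z-o[2])/d[2]
def proj(n,p):
    c=eyes.calibration(n); f=192/np.tan(np.radians(c['fov_y']/2))
    V=np.array(c['view']); q=V[:3,:3]@p+V[:3,3]
    return np.array([c['cx']+f*q[0]/q[2],c['cy']+f*q[1]/q[2]])
def wrist_cam(st):
    c=eyes.calibration('wrist'); T=np.eye(4); T[:3,:3]=R.from_rotvec(st['eef_rot']).as_matrix(); T[:3,3]=st['tcp_pos']
    return c,T@np.array(c['hand_eye'])
def wonz(st,uv,z):
    c,T=wrist_cam(st); f=192/np.tan(np.radians(c['fov_y']/2))
    x,y=uv[0]-c['cx'],uv[1]-c['cy']; r=np.hypot(x,y); th=r/f
    d=T[:3,:3]@np.array([np.sin(th)*x/r,np.sin(th)*y/r,np.cos(th)])
    return T[:3,3]+d*(z-T[2,3])/d[2]
def wproj(st,p):
    c,T=wrist_cam(st); f=192/np.tan(np.radians(c['fov_y']/2))
    q=T[:3,:3].T@(np.array(p)-T[:3,3]); th=np.arctan2(np.hypot(q[0],q[1]),q[2]); k=f*th/np.hypot(q[0],q[1])
    return np.array([c['cx']+k*q[0],c['cy']+k*q[1]])
E
python3 - <<'E'
import cv2
a=cv2.imread("pics/scene0.png"); cv2.imwrite("pics/scene0c.png",cv2.resize(a[160:300,170:370],None,fx=4,fy=4,interpolation=cv2.INTER_CUBIC))
from h import *
s=arm.state(); print(R.from_rotvec(s['eef_rot']).as_matrix().round(3))
E
```

```text
[[-0.906  0.424 -0.001]
 [ 0.424  0.906 -0.001]
 [ 0.    -0.001 -1.   ]]
```

View pics/scene0c.png

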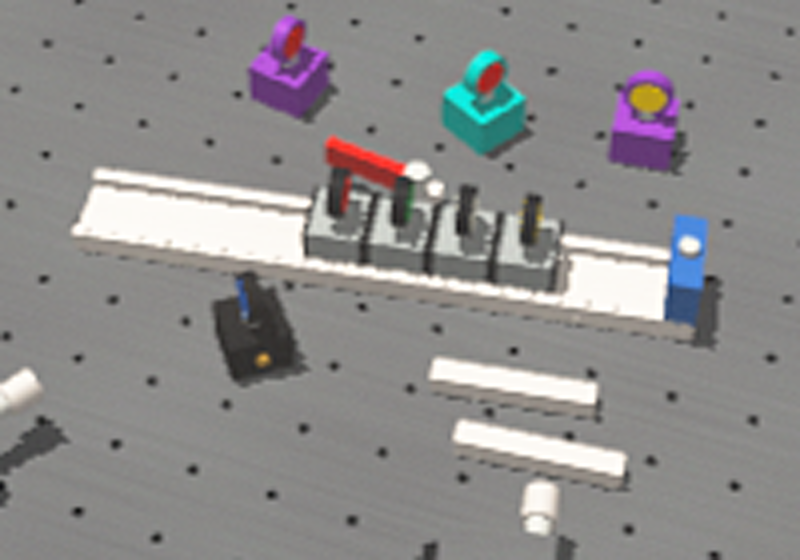

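View pics/wrist0.png

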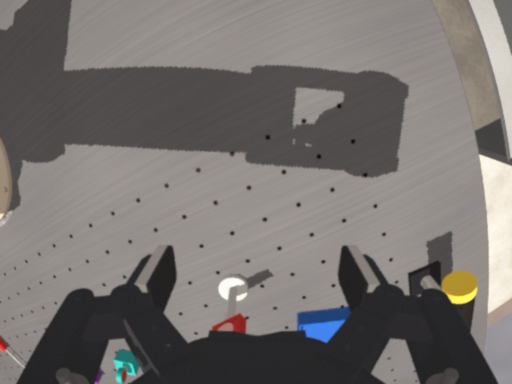

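The row, from the stop outward, is yellow (220,174), white (231,171), green (243,169), red (255,167) in the top picture. All four are grey blocks standing in the rail. The purple pieces at (209,216) and (281,205) and the turquoise one at (241,210) stand loose on the table, so they are decoys. The red gate arm lies beside the channel at about (248..264,184). Next I measure the rail pose.

Run:
```python
from h import *
a=cv2.imread("pics/top0.png"); hsv=cv2.cvtColor(a,cv2.COLOR_BGR2HSV)
reg=np.zeros(a.shape[:2],np.uint8); reg[150:192,184:310]=1
w=((hsv[...,2]>215)&(hsv[...,1]<60)&(reg>0)).astype(np.uint8)
w=cv2.morphologyEx(w,cv2.MORPH_CLOSE,np.ones((3,3)))
cn=cv2.findContours(w,0,2)[0]; c=max(cn,key=cv2.contourArea); 
b=cv2.boxPoints(cv2.minAreaRect(c)); print(b)
for p in b: print(onz("top",p,16).round(1))
bl=((abs(hsv[...,0].astype(int)-110)<12)&(hsv[...,1]>150)&(reg>0)).astype(np.uint8)
c=max(cv2.findContours(bl,0,2)[0],key=cv2.contourArea); print("blue",cv2.boxPoints(cv2.minAreaRect(c)).round(1).tolist())
print("blue c z50", onz("top",cv2.minAreaRect(c)[0],45))
rd=(((hsv[...,0]<8)|(hsv[...,0]>172))&(hsv[...,1]>150)).astype(np.uint8); rd[:178]=0;rd[192:]=0;rd[:,:235]=0;rd[:,275:]=0
ys,xs=np.nonzero(rd);print("gate red",xs.min(),xs.max(),ys.min(),ys.max()); 
c=max(cv2.findContours(rd,0,2)[0],key=cv2.contourArea)
for p in cv2.boxPoints(cv2.minAreaRect(c)): print(p,onz("top",p,36).round(1))
```

```text
[[194.39174 171.46812]
 [300.56116 152.4121 ]
 [305.01532 177.22801]
 [198.84589 196.28404]]
[607.5 232.9  16. ]
[ 671.6 -142.9   16. ]
[ 581.7 -155.7   16. ]
[519.3 216.8  16. ]
blue [[191.0, 181.0], [194.0, 181.0], [194.0, 187.0], [191.0, 187.0]]
blue c z50 [557.99562818 234.85296585  45.        ]
gate red 249 263 183 186
[248.75998 184.68001] [554.5  42.8  36. ]
[249.13998 182.02   ] [563.8  41.3  36. ]
[263.13998 184.02   ] [556.1  -6.9  36. ]
[262.75998 186.68001] [546.8  -5.4  36. ]
```

```bash
python3 -m pendant '[[0.042,-0.048,0.004,-7],[0.042,-0.048,0.004,-7],[0.042,-0.048,0.004,-7],[0.042,-0.048,0.004,-7],[0.042,-0.048,0.004,-7],[0.042,-0.048,0.004,-7],[0.042,-0.048,0.004,-7],[0.042,-0.048,0.004,-6.3],[0.042,-0.048,0,0],[0,0,0,0]]' 1 40
python3 - <<'E'
from h import *
s=arm.state(); np.save("s1.npy",s,allow_pickle=True); cv2.imwrite("pics/w1.png",eyes.read_camera("wrist")); print(s['tcp_pos'],R.from_rotvec(s['eef_rot']).as_matrix().round(3),s['joints'],s['contact_force'],s['finger_gap'])
E
```

```text
time: 1.4
tcp_pos: [593.7, 49.4, 260.3]
eef_rot: [-2.032, -2.393, 0.004]
contact_force: [0.2, 0.0, -0.5]
finger_gap: -0.1
[593.68035086  49.37359174 260.26906621] [[-0.162  0.987 -0.003]
 [ 0.987  0.162 -0.001]
 [-0.    -0.003 -1.   ]] [ 2.12825719e-02  2.52236991e-01  1.12243781e+00 -6.24869859e-04
  1.77019263e+00 -1.41584417e-01] [ 0.16128051  0.04249662 -0.459274  ] -0.06310149641026609
```

View pics/w1.png

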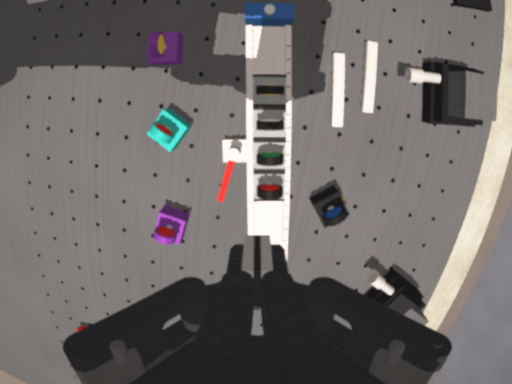

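The wrist view shows the whole job. The blue stop is at (270,13), and the row is yellow (270,90), white (270,122), green (270,156), red (270,190). The gate hub is at (236,150) and the arm end at (221,199). The decoys are the purple pieces at (165,47) and (170,225) and the turquoise one at (168,128), all off the rail.

Run:
```python
import cv2
a=cv2.imread("pics/w1.png"); cv2.imwrite("pics/w1c.png",cv2.resize(a[0:130,200:330],None,fx=4.6,fy=4.6,interpolation=cv2.INTER_CUBIC)); cv2.imwrite("pics/w1d.png",cv2.resize(a[120:250,200:330],None,fx=4.6,fy=4.6,interpolation=cv2.INTER_CUBIC))
```

```text
(no output)
```

View pics/w1c.png

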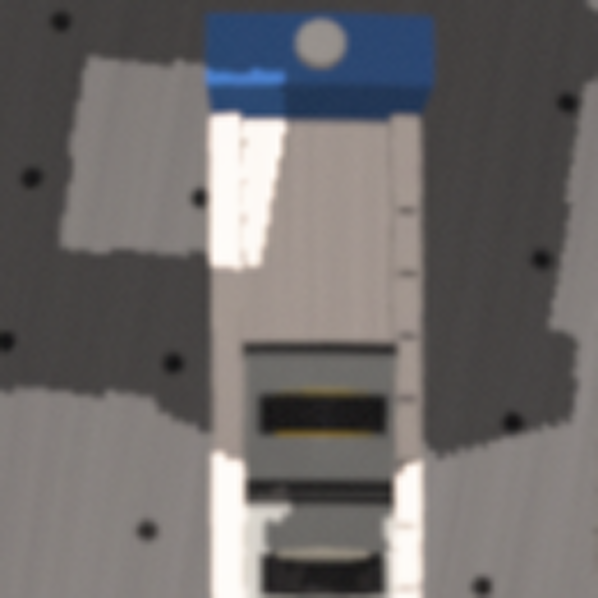

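View pics/w1d.png

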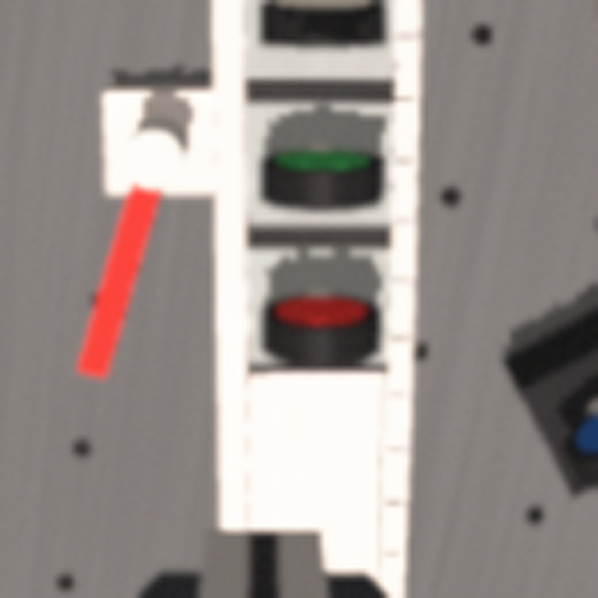

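Run:
```python
from h import *
s=np.load("s1.npy",allow_pickle=True).item()
g=lambda u,v,oy,z: wonz(s,(200+u/4.6-.4,oy+v/4.6-.4),z)
P={'stopL':g(210,113,0,16),'stopR':g(422,117,0,16),'tailL':g(222,530,120,16),'tailR':g(408,560,120,16)}
for k in P: print(k,P[k].round(1))
mL=P['stopL'];d=((P['stopL']-P['tailL'])/np.linalg.norm(P['stopL']-P['tailL'])+(P['stopR']-P['tailR'])/np.linalg.norm(P['stopR']-P['tailR']))[:2]; d/=np.linalg.norm(d)
n=np.array([-d[1],d[0]])
c=((P['stopL']+P['stopR'])/2)[:2]-180*d
# centre laterally with both ends
lat=np.mean([n@p[:2] for p in P.values()]); c=c+n*(lat-n@c)
print("rail c",c,"d",d,np.degrees(np.arctan2(d[1],d[0])),"width",n@(P['stopL']-P['stopR'])[:2],n@(P['tailL']-P['tailR'])[:2])
rf=lambda p:(np.array([d@(p[:2]-c),n@(p[:2]-c)])).round(1)
for k,u,v,oy,z in [('leadL',245,347,0,38),('leadR',396,347,0,38),('tailL',248,367,120,38),('tailR',388,369,120,38),('gateEnd',92,376,120,36),('hub',160,148,120,40),('gate root',147,188,120,36)]:
    print(k,rf(g(u,v,oy,z)))
print("tcp",rf(s['tcp_pos']))
print("-x end",rf(onz('top',(300.7,153.3),16)),rf(onz('top',(304,168.3),0)))
np.save('rail.npy',np.array([c,d,n]))
```

```text
stopL [549. 222.  16.]
stopR [607.2 231.1  16. ]
tailL [597.5 -64.3  16. ]
tailR [657.7 -65.5  16. ]
rail c [608.21484155  49.11266116] d [-0.16732168  0.98590236] 99.63213194257638 width 58.894128126117764 59.13756411387212
leadL [110.2  19.8]
leadR [110.4 -19.7]
tailL [-47.7  20.4]
tailR [-48.5 -19.4]
gateEnd [-51.   65.3]
hub [15.7 43.5]
gate root [ 3.9 47.7]
tcp [ 2.7 14.3]
-x end [-199.8  -27.1] [-203.2   25.4]
```

```bash
python3 -m pendant '[[0.015,-0.042,0,0.3],[0.0137,-0.042,0,0],[0,0,-0.05,0],[0,0,-0.05,0],[0,0,-0.05,0],[0,0,-0.04,0],[0,0,0,0]]'
python3 - <<'E'
from h import *
s=arm.state(); np.save("s2.npy",s,allow_pickle=True); cv2.imwrite("pics/w2.png",eyes.read_camera("wrist"))
c,d,n=np.load('rail.npy'); p=s['tcp_pos'][:2]-c; print(d@p,n@p,s['tcp_pos'])
E
```

```text
time: 2.33
tcp_pos: [618.4, -29.6, 69.2]
eef_rot: [-2.015, -2.402, 0.006]
contact_force: [0.7, 0.3, -0.5]
finger_gap: -0.2
-79.3122885107418 3.087621740703389 [618.44141297 -29.59813705  69.21465553]
```

View pics/w2.png

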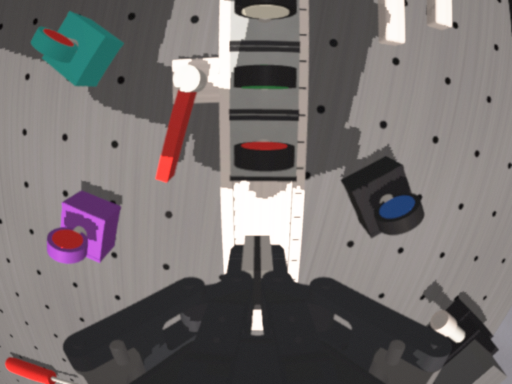

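```bash
python3 -m pendant '[[0.003,0.0005,-0.02,0],[0,0,-0.02,0],[0,0,-0.012,0],[0,0,0,0],[0,0,0,0]]'
python3 - <<'E'
from h import *
s=arm.state(); cv2.imwrite("pics/w3.png",eyes.read_camera("wrist"))
c,d,n=np.load('rail.npy'); p=s['tcp_pos'][:2]-c; print(d@p,n@p,s['tcp_pos'],s['contact_force'])
np.save("s3.npy",s,allow_pickle=True)
E
```

```text
time: 3.0
tcp_pos: [624.4, -30.6, 21.2]
eef_rot: [2.021, 2.404, 0.001]
contact_force: [-0.1, -0.1, 0.0]
finger_gap: 0.4
-81.3477864813518 -2.6208560120914677 [624.40999757 -30.64978723  21.19727795] [-0.09399052 -0.0803647   0.0082499 ]
```

View pics/w3.png

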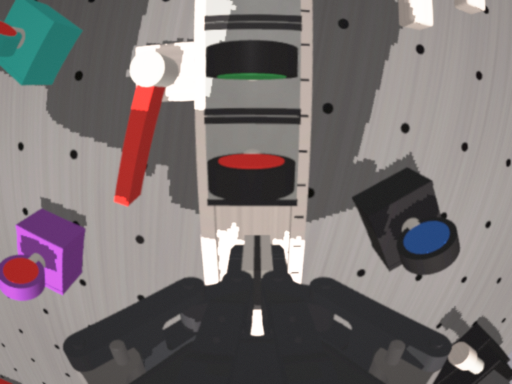

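```bash
python3 -m pendant '[[-0.0015,-0.0003,-0.004,0],[-0.0013,0.0079,0,0],[-0.0008,0.005,0,0],[-0.0004,0.0025,0,0],[-0.0004,0.0025,0,0],[-0.0004,0.0025,0,0],[-0.0004,0.0025,0,0]]'
python3 - <<'E'
from h import *
s=arm.state(); cv2.imwrite("pics/w4.png",eyes.read_camera("wrist"))
c,d,n=np.load('rail.npy'); p=s['tcp_pos'][:2]-c; print(d@p,n@p,s['tcp_pos'],s['contact_force'])
E
```

```text
time: 3.92
tcp_pos: [618.9, -8.4, 16.7]
eef_rot: [2.021, 2.404, -0.001]
contact_force: [0.9, -3.0, -0.7]
finger_gap: -0.0
-58.47027480748047 -0.9494519439762196 [618.93425278  -8.37445668  16.68300744] [ 0.8785139  -3.01782506 -0.65260852]
```

View pics/w4.png

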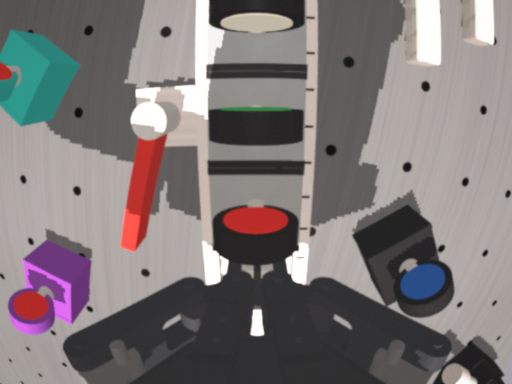

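The fingers are against the tail carrier, centred, at about 3 N. I push on slowly.

```bash
python3 -m pendant '[[-0.0005,0.003,0,0],[-0.0005,0.003,0,0],[-0.0005,0.003,0,0],[-0.0005,0.003,0,0],[-0.0005,0.003,0,0],[-0.0005,0.003,0,0],[-0.0005,0.003,0,0],[-0.0005,0.003,0,0],[-0.0005,0.003,0,0],[-0.0005,0.003,0,0]]'
python3 - <<'E'
from h import *
s=arm.state(); cv2.imwrite("pics/w5.png",eyes.read_camera("wrist"))
c,d,n=np.load('rail.npy'); p=s['tcp_pos'][:2]-c; print(d@p,n@p,s['tcp_pos'],s['contact_force'])
E
```

```text
time: 5.22
tcp_pos: [613.8, 22.2, 16.7]
eef_rot: [2.021, 2.405, 0.0]
contact_force: [0.5, -3.6, 1.5]
finger_gap: 0.0
-27.47810066455641 -1.0164618511226844 [613.81465552  22.19201305  16.66568655] [ 0.46182955 -3.60924211  1.51657009]
```

View pics/w5.png

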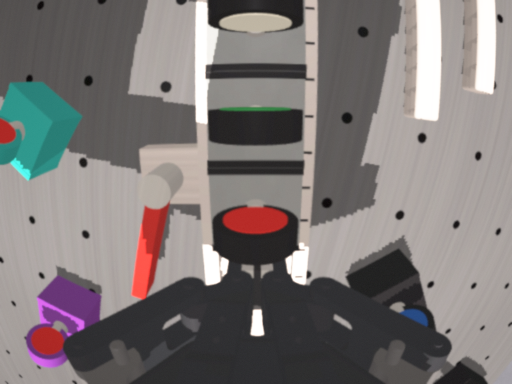

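Run:
```python
from h import *
s=np.load("s1.npy",allow_pickle=True).item(); c,d,n=np.load('rail.npy')
for uv,z in [((332,212),60),((312,190),30),((330,182),30),((348,212),30),((324,226),0)]:
    p=wonz(s,uv,z)[:2]-c; print(uv,d@p,n@p)
```

```text
(332, 212) -57.6535847692338 -79.44153821326225
(312, 190) -37.787557586936444 -57.46455106052091
(330, 182) -26.702392449354623 -81.53802056270071
(348, 212) -70.26485458381688 -111.04566880371092
(324, 226) -104.72920366979541 -85.1810809853601
```

```bash
python3 -m pendant '[[-0.0005,0.003,0,0],[-0.0005,0.003,0,0],[-0.0005,0.003,0,0],[-0.0005,0.003,0,0],[-0.0005,0.003,0,0],[-0.0005,0.003,0,0],[-0.0005,0.003,0,0],[-0.0005,0.003,0,0],[-0.0005,0.003,0,0],[-0.0003,0.002,0,0]]'
python3 - <<'E'
from h import *
s=arm.state(); cv2.imwrite("pics/w6.png",eyes.read_camera("wrist"))
c,d,n=np.load('rail.npy'); p=s['tcp_pos'][:2]-c; print(d@p,n@p,s['tcp_pos'],s['contact_force'])
E
python3 -m pendant '[[-0.0003,0.0018,0,0],[-0.0003,0.0018,0,0],[-0.0003,0.0018,0,0]]'
```

```text
time: 6.52
tcp_pos: [609.0, 51.2, 16.7]
eef_rot: [2.021, 2.405, 0.0]
contact_force: [0.6, -4.3, 1.2]
finger_gap: 0.2
1.95541208302902 -1.138094789067369 [609.00970906  51.23093447  16.65281368] [ 0.60960386 -4.27988697  1.24454279]
time: 6.95
tcp_pos: [608.1, 56.5, 16.7]
eef_rot: [2.021, 2.405, 0.0]
contact_force: [1.5, -3.5, 1.4]
finger_gap: 0.2
```

View pics/w6.png

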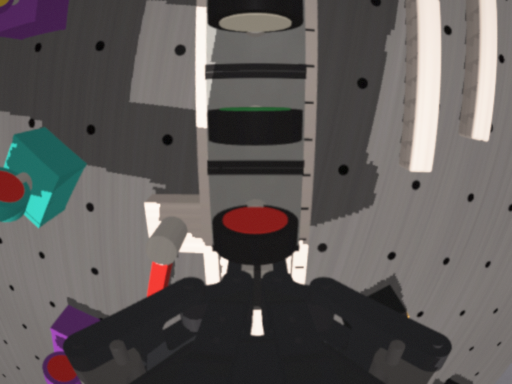

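```bash
python3 -m pendant '[[-0.0002,0.0012,0,0],[-0.0002,0.0012,0,0]]'; python3 -m pendant '[[-0.0002,0.001,0,0],[-0.0001,0.001,0,0]]'
```

```text
time: 7.2
tcp_pos: [607.8, 58.2, 16.7]
eef_rot: [2.021, 2.404, -0.001]
contact_force: [1.3, -9.7, 1.2]
finger_gap: -0.2
time: 7.45
tcp_pos: [607.8, 58.3, 16.7]
eef_rot: [2.02, 2.401, -0.004]
contact_force: [2.8, -16.9, 1.5]
finger_gap: -0.3
```

```bash
python3 -m pendant '[[0.0008,-0.005,0,0],[0.002,-0.012,0,0],[0.0034,-0.02,0,0],[0,0,0.05,0],[0,0,0.06,0],[0,0,0.06,0],[0,0,0.06,0],[0,0,0,0],[0,0,0,0]]'
python3 - <<'E'
from h import *
s=arm.state(); im=eyes.read_camera("wrist"); cv2.imwrite("pics/w7.png",im)
np.save("s7.npy",s,allow_pickle=True)
c,d,n=np.load('rail.npy'); p=s['tcp_pos'][:2]-c; print(d@p,n@p,s['tcp_pos'],s['contact_force'])
cv2.imwrite("pics/w7c.png",cv2.resize(im[0:250,150:350],None,fx=2.4,fy=2.4,interpolation=cv2.INTER_CUBIC))
E
```

```text
time: 8.57
tcp_pos: [613.6, 23.2, 246.0]
eef_rot: [-2.021, -2.404, 0.0]
contact_force: [-0.1, 0.2, -0.3]
finger_gap: 0.1
-26.48771185718342 -0.9315578706243187 [613.56523497  23.15423344 245.97710999] [-0.05976833  0.19771921 -0.34642099]
```

View pics/w7c.png

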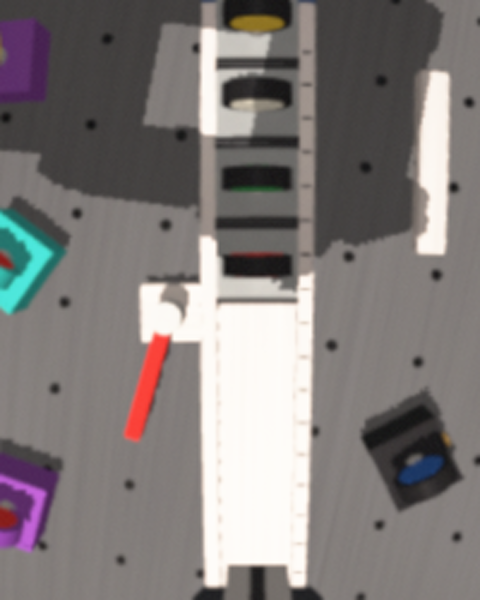

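Run:
```python
from h import *
s=np.load("s7.npy",allow_pickle=True).item(); c,d,n=np.load('rail.npy')
g=lambda u,v,z:(lambda p:np.round([d@p,n@p],1))(wonz(s,(150+u/2.4-.3,v/2.4-.3),z)[:2]-c)
print("tail",g(217,299,38),g(297,301,38),"gate end",g(134,437,36),"hub",g(168,320,40),"root",g(161,337,36))
for y in (29,-29): print(g(205,560,16),g(313,560,16))
im=eyes.read_camera("scene"); cv2.imwrite("pics/sc2.png",cv2.resize(im[160:300,170:370],None,fx=4,fy=4,interpolation=cv2.INTER_CUBIC))
# gate target poses in world: finger centre pivot+r*(-cos,-sin)-(off)*(sin,-cos)
for th in (-.31,0,.4,.8,1.2,1.57):
    q=np.array([13-50*np.cos(th)-15*np.sin(th),45-50*np.sin(th)+15*np.cos(th)]); print(th,q.round(1),(c+q[0]*d+q[1]*n).round(1))
```

```text
tail [21.7 19.8] [ 20.9 -19.5] gate end [-49.5  63.9] hub [11.7 43.9] root [ 2.7 48.1]
[-129.4   29.9] [-129.2  -32.9]
[-129.4   29.9] [-129.2  -32.9]
-0.31 [-30.   74.5] [539.8   7. ]
0 [-37.  60.] [555.3   2.6]
0.4 [-38.9  39.3] [575.9   4.2]
0.8 [-32.6  19.6] [594.4  13.7]
1.2 [-19.1   3.8] [607.6  29.6]
1.57 [-2. -5.] [613.5  47.9]
```

View pics/sc2.png

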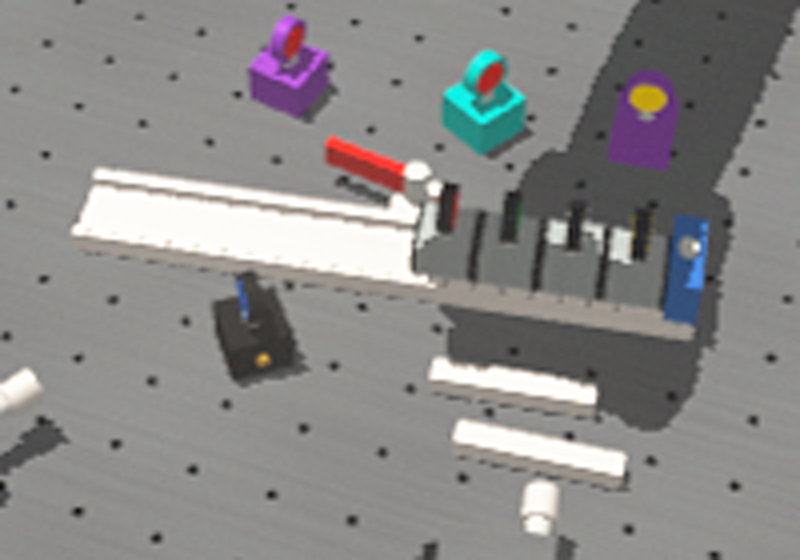

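Run:
```python
from h import *
s=np.load("s7.npy",allow_pickle=True).item(); c,d,n=np.load('rail.npy')
g=lambda u,v,z:(lambda p:np.round([d@p,n@p],1))(wonz(s,(150+u/2.4-.3,v/2.4-.3),z)[:2]-c)
print(g(57,470,30),g(43,548,30),g(2,440,30),g(66,252,30),g(8,312,30))
for q in [(-28,90),(-30,84)]: print(q,(c+q[0]*d+q[1]*n).round(1), arm.state()['tcp_pos'])
```

```text
[-69.9 109. ] [-117.1  122.1] [-52.7 139.6] [46.9 97.2] [ 17.2 130.4]
(-28, 90) [524.2   6.4] [613.0958039   23.39171019 244.42602045]
(-30, 84) [530.4   5.5] [613.0958039   23.39171019 244.42602045]
```

```bash
python3 -m pendant '[[-0.045,-0.008,0,0],[-0.0445,-0.0085,0,0],[0,0,-0.05,0],[0,0,-0.05,0],[0,0,-0.05,0],[0,0,-0.04,0],[0,0,0,0],[0,0,0,0]]'
python3 - <<'E'
from h import *
s=arm.state(); cv2.imwrite("pics/w8.png",eyes.read_camera("wrist"))
c,d,n=np.load('rail.npy'); p=s['tcp_pos'][:2]-c; print(d@p,n@p,s['tcp_pos'],s['contact_force'])
E
```

```text
time: 9.68
tcp_pos: [524.8, 7.2, 57.9]
eef_rot: [2.021, 2.404, 0.001]
contact_force: [-0.1, 0.2, 0.2]
finger_gap: -0.3
-27.34545880990535 89.29348995413648 [524.75566734   7.21197255  57.8743553 ] [-0.12979865  0.20503991  0.16659498]
```

View pics/w8.png

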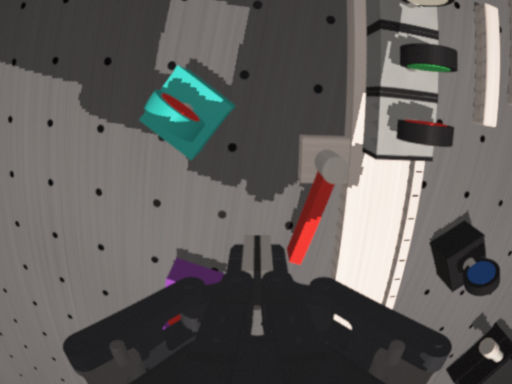

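```bash
python3 -m pendant '[[0,0,-0.016,0],[0,0,-0.016,0],[0,0,0,0]]'
python3 - <<'E'
from h import *
s=arm.state(); cv2.imwrite("pics/w9.png",eyes.read_camera("wrist"))
c,d,n=np.load('rail.npy'); p=s['tcp_pos'][:2]-c; print(d@p,n@p,s['tcp_pos'],s['contact_force'])
P=[(-28,90),(-31,76),(-35,63),(-38,50),(-38,36),(-34,22),(-26,10),(-16,1),(-9,-3),(-4,-6),(-1,-7)]
W=[c+a*d+b*n for a,b in P]
for a,b,q in zip(W,W[1:],P[1:]): print(q,((b-a)/1000).round(4))
E
```

```text
time: 10.1
tcp_pos: [522.8, 7.4, 22.6]
eef_rot: [-2.019, -2.403, 0.003]
contact_force: [-0.0, -0.1, -0.3]
finger_gap: 0.3
-26.808238038129055 91.21412228496565 [522.77222271   7.42025636  22.60056919] [-0.00950523 -0.11490516 -0.29217401]
(-31, 76) [ 0.0143 -0.0006]
(-35, 63) [ 0.0135 -0.0018]
(-38, 50) [ 0.0133 -0.0008]
(-38, 36) [0.0138 0.0023]
(-34, 22) [0.0131 0.0063]
(-26, 10) [0.0105 0.0099]
(-16, 1) [0.0072 0.0114]
(-9, -3) [0.0028 0.0076]
(-4, -6) [0.0021 0.0054]
(-1, -7) [0.0005 0.0031]
```

View pics/w9.png

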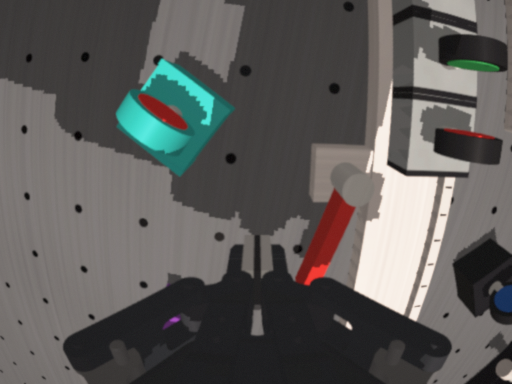

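```bash
python3 -m pendant '[[0.0075,-0.0003,0,0],[0.0075,-0.0003,0,0],[0.007,-0.001,0,0],[0.007,-0.001,0,0],[0.007,-0.0005,0,0],[0.007,-0.0005,0,0],[0.007,0.001,0,0],[0.007,0.001,0,0],[0,0,0,0]]'
python3 - <<'E'
from h import *
s=arm.state(); cv2.imwrite("pics/w10.png",eyes.read_camera("wrist"))
c,d,n=np.load('rail.npy'); p=s['tcp_pos'][:2]-c; print(d@p,n@p,s['tcp_pos'],s['contact_force'])
E
```

```text
time: 11.28
tcp_pos: [581.7, 5.8, 24.7]
eef_rot: [2.021, 2.405, 0.001]
contact_force: [1.0, -1.4, 0.1]
finger_gap: -0.1
-38.30819862146406 33.37107695730637 [581.72401009   5.76081336  24.65148712] [ 0.98838215 -1.39731301  0.06385989]
```

View pics/w10.png

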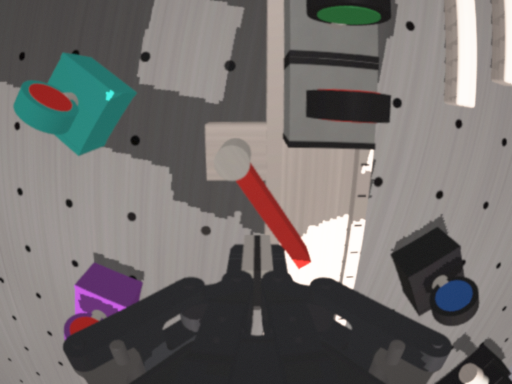

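```bash
python3 -m pendant '[[0.0052,0.003,0,0],[0.0052,0.003,0,0],[0.0052,0.005,0,0],[0.0052,0.005,0,0],[0.0036,0.0057,0,0],[0.0036,0.0057,0,0],[0.0014,0.0038,0,0],[0.0014,0.0038,0,0],[0,0,0,0]]'
python3 - <<'E'
from h import *
s=arm.state(); cv2.imwrite("pics/w11.png",eyes.read_camera("wrist"))
c,d,n=np.load('rail.npy'); p=s['tcp_pos'][:2]-c; print(d@p,n@p,s['tcp_pos'],s['contact_force'])
E
```

```text
time: 12.45
tcp_pos: [612.1, 41.1, 24.7]
eef_rot: [2.021, 2.405, 0.001]
contact_force: [-0.1, -0.0, -0.6]
finger_gap: 0.1
-8.559263215145323 -2.4760368880777865 [612.08812241  41.08835802  24.71237805] [-0.14405528 -0.00711339 -0.59370257]
```

View pics/w11.png

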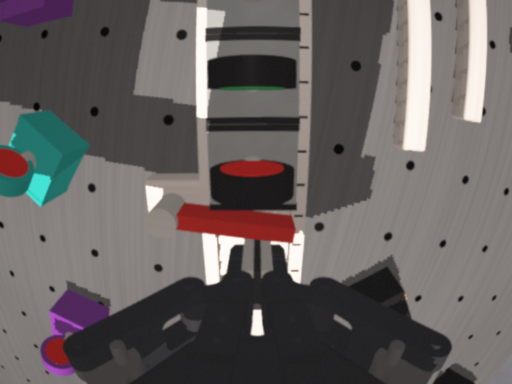

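```bash
python3 -m pendant '[[-0.0003,0.002,0,0],[-0.0003,0.002,0,0],[-0.0002,0.0015,0,0]]'; python3 -m pendant '[[-0.0002,0.001,0,0],[-0.0002,0.001,0,0]]'
```

```text
time: 12.88
tcp_pos: [611.2, 46.3, 24.8]
eef_rot: [2.021, 2.405, 0.0]
contact_force: [0.7, -0.5, 0.6]
finger_gap: 0.2
time: 13.12
tcp_pos: [610.9, 47.7, 24.7]
eef_rot: [2.021, 2.404, -0.001]
contact_force: [1.7, -4.8, 0.4]
finger_gap: -0.3
```

```bash
python3 -m pendant '[[-0.0001,0.0008,0,0],[-0.0001,0.0006,0,0]]'
python3 - <<'E'
from h import *
s=arm.state(); cv2.imwrite("pics/w12.png",eyes.read_camera("wrist"))
c,d,n=np.load('rail.npy'); p=s['tcp_pos'][:2]-c; print(d@p,n@p,s['tcp_pos'],s['contact_force'])
E
```

```text
time: 13.38
tcp_pos: [610.9, 47.9, 24.8]
eef_rot: [2.021, 2.402, -0.002]
contact_force: [2.7, -8.5, -0.5]
finger_gap: -0.1
-1.6446116406092517 -2.4529732319182886 [610.90841281  47.90167026  24.80359646] [ 2.66481765 -8.48793658 -0.50826842]
```

View pics/w12.png

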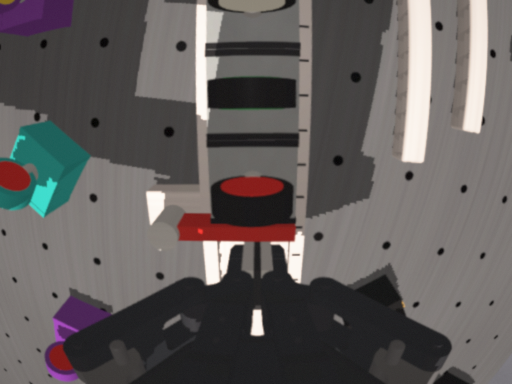

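The gate is square across the channel and hard against its end of travel: the force rises to 8.5 N with no further motion. I retreat straight back, lift and check.

```bash
python3 -m pendant '[[0.0008,-0.005,0,0],[0.002,-0.012,0,0],[0.0034,-0.02,0,0],[0,0,0.05,0],[0,0,0.06,0],[0,0,0.06,0],[0,0,0.06,0],[0,0,0,0],[0,0,0,0]]'
python3 - <<'E'
from h import *
s=arm.state(); im=eyes.read_camera("wrist")
c,d,n=np.load('rail.npy'); p=s['tcp_pos'][:2]-c; print(d@p,n@p,s['tcp_pos'],s['contact_force'])
cv2.imwrite("pics/w13c.png",cv2.resize(im[0:250,120:400],None,fx=2.4,fy=2.4,interpolation=cv2.INTER_CUBIC))
np.save("s13.npy",s,allow_pickle=True)
im=eyes.read_camera("scene"); cv2.imwrite("pics/sc3.png",cv2.resize(im[160:300,170:370],None,fx=4,fy=4,interpolation=cv2.INTER_CUBIC))
E
```

```text
time: 14.55
tcp_pos: [616.7, 11.8, 254.0]
eef_rot: [-2.022, -2.404, 0.001]
contact_force: [0.4, -0.2, -0.1]
finger_gap: -0.1
-38.2143684881773 -2.079230587404842 [616.65885203  11.78492555 253.95387126] [ 0.37665177 -0.15223428 -0.12532523]
```

View pics/w13c.png

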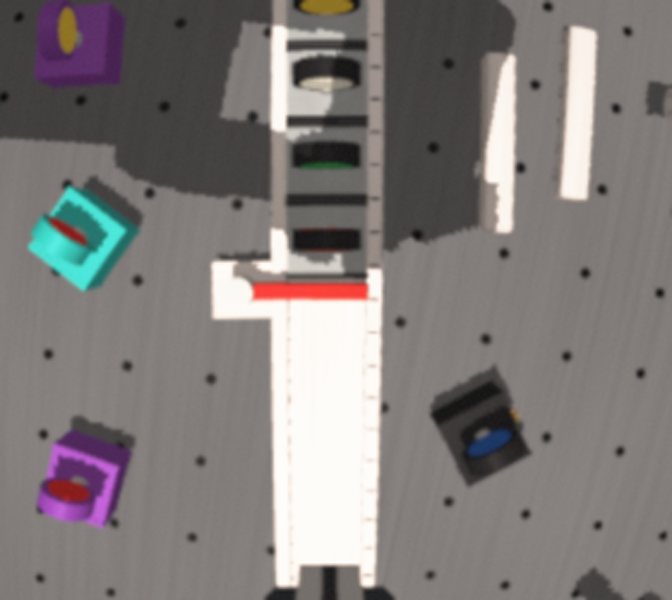

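View pics/sc3.png

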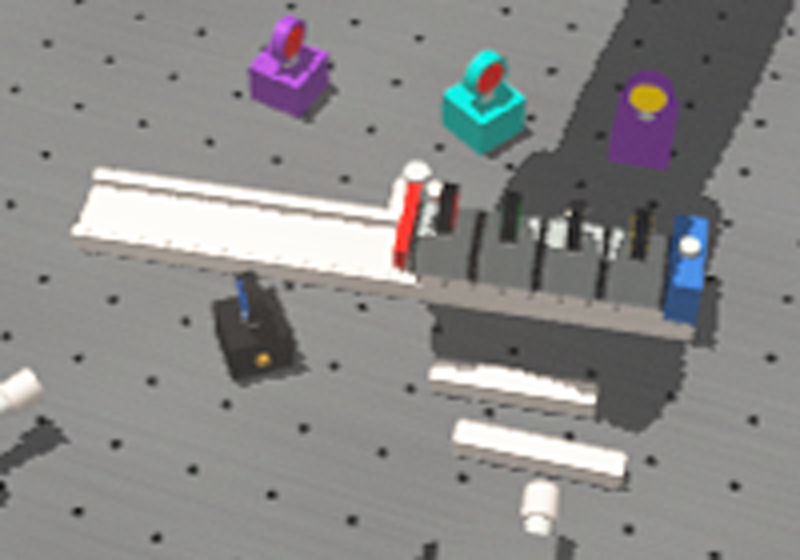

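The row is still against the blue stop with no visible gaps, the gate is square behind it, and the bystanders are at the same pixels as before. I hand the job in.

Run:
```python
from cell import arm
print(arm.finish_job())
```

```text
the job is handed in; nothing more can be done
None
```

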